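# Clamp a stack of tube cases on the platform mixer

### The job

Stack the two closed tube cases from the table squarely on the one already on the mixer's tray, then swing the clamp arm over the stack to its stop and turn its knurled thumbscrew clockwise until it seats. Then back the screw off a quarter turn, so that just the sprung pad keeps the lids down, and finish still gripping the knob at that setting so that I can flip the lock lever; do not disturb the bottle, the jar or the tube rack.

Things in the scene. Friction and masses are not known exactly. Their poses are not given: they have to be found in the camera images.
- case_a_mid (a point): Centre (half-way up) of one of the two loose, closed, pale blue-grey plastic tube cases on the table: 62 mm (its x) by 130 mm (its y) by 40 mm (z), flat lid with a blank paper label, small clips on the short ends, 0.13 to 0.25 kg. All three cases are alike and either loose one may go on first.
- case_b_mid (a point): Centre (half-way up) of the other loose case, same as case_a.
- case_low_mid (a point): Centre of the third case, the same, which already lies on the mixer's tray between low corner lips (8 mm high), not fastened, its long side along the tray's y. Its centre is 20 mm above stack_base.
- stack_base (a point): Point on the mixer's tray surface (72 mm above the table) under the middle of the column of cases; x, y lie along the tray's sides (x away from the robot, y the direction of the cases' long side), z up. The column's top is 120 mm above it when three cases are stacked. The mixer (cream housing 200 by 235 mm under an aluminium plate, dials on its robot side) is fixed.
- post_axis (a point): Point on the axis of the clamp's upright steel post (18 mm diameter), at mid-height of the arm (226 mm above the table). The post stands 95 mm from the column's middle, on the tray's -y side; the arm swings about it. Axes as stack_base.
- clamp_arm (a joint): Swing angle of the grey clamp arm about the post, rad: 0 = against its stop with the screw over the middle of the column; positive = swung anticlockwise seen from above (towards the robot side of the mixer). Starts swung aside at 1.65 to 2.15. Stiff enough to stay where it is left (about 3 N at the knob moves it). Arm bar 22 mm wide, top 234 mm above the table (boss top 236 mm), underside 218 mm.
- screw (a joint): Turn of the thumbscrew, rad, growing clockwise seen from above (downwards). 0 = wound right up, 9.0 = seated hard, with the neck under the knob down on the arm's boss. Starts at 4.2 to 5.2. It drops 10 mm per turn and stays where it is left (turns with about 0.06 N m).
- knob (a point): Centre of the thumbscrew's round knurled dark steel knob, on the screw's axis, 95 mm from the post's axis: 35 mm diameter, 26 mm high, flat top with a white index line along this point's x; it rests on a 20 mm neck, 8 mm high when seated. With the screw seated its centre is 257 mm above the table (21 mm above the boss), higher by 10 mm per turn unscrewed. The point turns with the screw.
- spindle: The whole clamp screw: steel spindle, knurled knob and sprung pad; origin on the screw's axis, at the arm's underside when seated. It rises and falls with the turning of the screw, and is carried round by the arm.
- pad: Round black rubber pad, 30 mm diameter, on a spring plunger under the spindle; origin at the middle of its underside. At the start it is 2 to 3.6 mm above the height of a three-case column; seated on three cases the spring is squeezed 4 mm (10 N), a quarter turn back 1.5 mm (about 7 N).
- bottle: Bystander: teal drinking bottle, 68 mm diameter, 210 mm tall, origin under its centre.
- jar: Bystander: glass jar with metal lid, 72 mm diameter, 95 mm tall, origin under its centre.
- tube_rack: Bystander: white tube rack 100 by 190 by 30 mm with red-capped tubes up to 90 mm tall, origin under its centre.
There are look-alikes about, which are no part of the job. Leave any pink look-alike of the part that bears case_a_mid alone. What is shaped like the part that bears case_b_mid but yellow is not meant.

How it is judged:
By the outcome, as a careful person would: the job done as asked, in the order asked, and still so for the second after the job is handed in, while the arm keeps its last pose, push and grip.
It also fails if it takes over 72 s, if anything falls off the work surface, if the arm or the gripper's body presses on something with over 40 N, if the wrist force passes 120 N, or if a joint passes its speed limit or range.

### The arm

A 7-joint arm with a two-finger parallel gripper is mounted at the origin on the work surface. World frame = base frame: x ahead of the robot, y to its left, z up, the work surface at z = 0. Lengths are in mm, angles in degrees, forces in N, time in s.
With the tool pointing down it reaches from about 425 to 875 mm from the base axis. Payload 4.7 kg.
Tool frame: the origin (TCP) lies midway between the tips of the shut fingers; the grasp point (between the pads) lies 19 mm behind it; z points along the fingers, y is the line along which they close (so a half turn about z gives the same grasp; the last joint's range is limited). The gripper opens to 87 mm and grips with 3 to 60 N. Pads are 19 mm wide; open, the fingers measure 117 mm over their backs; the gripper's body (75 mm by 190 mm) begins 51 mm behind the grasp point.
Start: joints at [70.995, 18.392, -4.016, 83.108, 1.295, 78.541, -3.26], TCP at [220.298, -611.551, 222.587] pointing down, gripper open.
Joint ranges: [-163.93, 163.93], [-17.29, 119.83], [-79.2, 71.16], [3.27, 140.29], [-89.18, 269.18], [5.43, 117.66], [-154.24, 154.24]. Speed limits (degrees/s): [147.25, 147.25, 180, 180, 180, 180, 180].

### API

Orientations are given as [roll, pitch, yaw] about the fixed x, y, z axes, in that order (R = Rz(yaw) Ry(pitch) Rx(roll)).
In Python, from plant import telemetry, optics, order gives the robot as it stands. The module is installed in compiled form; this text tells all that it offers.
- The arm moves only by the tool play_rows, never from a script. Its argument "motion" is one flat list of numbers, 7 for each row, row after row: the turn, a rotation vector about the tool's x, y, z in degrees, then the shift along the tool's x, y, z in m, then the opening, from 0 (shut) to 1 (fully open). A call has 1 to 12 rows; each row shifts and turns the commanded pose from where the row before left it, along the tool's axes as they then stand; what a row does not reach is not made up. A row lasts 1/10 s, in which the tool goes at most 50 mm and 8.59 degrees, less where a joint would pass 70% of its speed; a pose out of reach is approached as far as the arm can. A call with a gripper value outside its range is refused whole. The fingers move at their own pace and stop on an object; "squeeze" is the grip in N (left out, the last holds). Time passes only in rows, so rows that do not move let the fingers close. It gives the time, the measured TCP pose, the force, the opening and the grip force at its end, in the units of the state.
- telemetry.read_state(): the state, without advancing time (a new reading comes with each control period).
- optics.grab_frame(name): name is "scene" or "side" or "wrist"; returns a dict with "color" (480x640x3 uint8, red, green, blue), "depth" (480x640 float32, mm along the optical axis (not along the pixel's ray), 0 where there is no reading), "fx", "fy", "cx", "cy" (pixels), "world_to_cam" (4x4, takes a point from world to camera coordinates). Camera axes: x right, y down, z forward; pixel columns grow to the right and rows downward; lengths in mm; the calibration is good to about 2 mm. A picture is of the moment at which its call begins.
- order.hand_in(): hands the job in; it is judged then, once.
The state is a dict: "t": time; "joint_pos": joint angles; "qvel": joint speeds; "effort": joint torques, N m; "position": TCP position; "eef_rot": TCP orientation; "force": force on the tool from outside, world axes, zero at the start; "torque": the same for the moment, N m; "gripper_width": opening from 0.0 (shut) to 1.0 (fully open); "gripper_force": force on a finger pad.
Only numpy, scipy, OpenCV 4.12 (cv2) and the standard library are available. Lean on these libraries where they do the work, as an engineer would, in place of code of your own. Each camera call takes 0.05 s, during which the arm holds its last target. There are 200 camera calls.

## Working session

There is one attempt and no reset: what is moved stays moved. The work goes in short steps, Python scripts to look and compute and a tool call to move; the robot and the scene stay as the last step left them, time stands still between calls to the robot, and variables do not carry over. Pictures are saved under pics/ and viewed, at most 10 in all, crops included, and the job is handed in when it is done.

Besides the shell and the picture viewer there is one more tool, called after "Emit:" as name(argument=value, ...) on one line, values as JSON. play_rows: Moves the arm, as the interface text tells. Its arguments: {"type":"object","properties":{"motion":{"type":"array"},"squeeze":{"type":"number"}},"required":["motion"]}

```bash
mkdir -p pics
cat > h.py <<'E'
import numpy as np, cv2
from plant import telemetry, optics, order
def grab(n):
    f=optics.grab_frame(n); f['n']=n; return f
def save(f,name,box=None,s=1):
    im=f['color'][:,:,::-1]
    if box: im=im[box[1]:box[3],box[0]:box[2]]
    if s!=1: im=cv2.resize(im,None,fx=s,fy=s,interpolation=cv2.INTER_CUBIC)
    cv2.imwrite('pics/'+name+'.png',im)
def cloud(f):
    d=f['depth'].astype(float); v,u=np.mgrid[:480,:640]
    P=np.stack([(u-f['cx'])/f['fx']*d,(v-f['cy'])/f['fy']*d,d,np.ones_like(d)],-1)
    W=P@np.linalg.inv(f['world_to_cam']).T
    W[d==0]=np.nan
    return W[...,:3]
def ray(f,u,v,z):
    C=np.linalg.inv(f['world_to_cam']); o=C[:3,3]
    d=C[:3,:3]@np.array([(u-f['cx'])/f['fx'],(v-f['cy'])/f['fy'],1])
    return o+d*(z-o[2])/d[2]
def proj(f,p):
    q=f['world_to_cam']@np.r_[p,1]; return np.array([f['cx']+f['fx']*q[0]/q[2],f['cy']+f['fy']*q[1]/q[2]])
E
python3 - <<'E'
from h import *
s=telemetry.read_state(); print(s)
fs=[grab(n) for n in('scene','side')]
im=[f['color'][:,:,::-1] for f in fs]
for f in fs: print(f['n'],np.linalg.inv(f['world_to_cam'])[:3,3].round(),f['fx'])
save(fs[0],'scene0');save(fs[1],'side0')
E
```

```text
{'t': 0.0, 'joint_pos': array([70.99578437, 18.43868034, -4.0157214 , 83.17470466,  1.29701649,
       78.54015684, -3.26091797]), 'qvel': array([ 0.04772521, -0.03452002, -0.06378697, -0.00082666,  0.02910429,
       -0.02832174, -0.01797648]), 'effort': array([-2.45021447e-04, -4.91285133e+01, -4.04187161e-01, -3.12530851e+01,
       -6.40695216e-02,  4.37557453e-02,  1.82603908e-04]), 'position': array([ 220.06502597, -611.03126364,  221.46757369]), 'eef_rot': array([-1.79891814e+02,  7.63648441e-03,  1.98136328e+01]), 'force': array([-0.17307341,  0.24646483,  0.06387299]), 'torque': array([ 0.01335618, -0.01310456,  0.01649856]), 'gripper_force': 0.0, 'gripper_width': 0.997252390206415}
scene [1248.  450.  923.] 491.3002714999385
side [ 477. -843.  874.] 584.2243873003473
```

View pics/scene0.png

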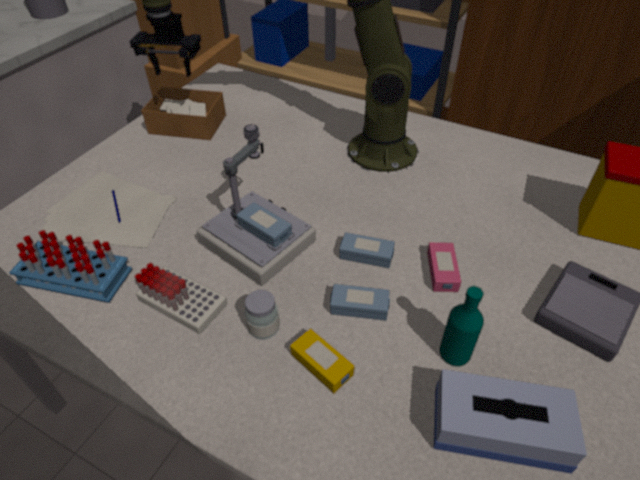

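View pics/side0.png

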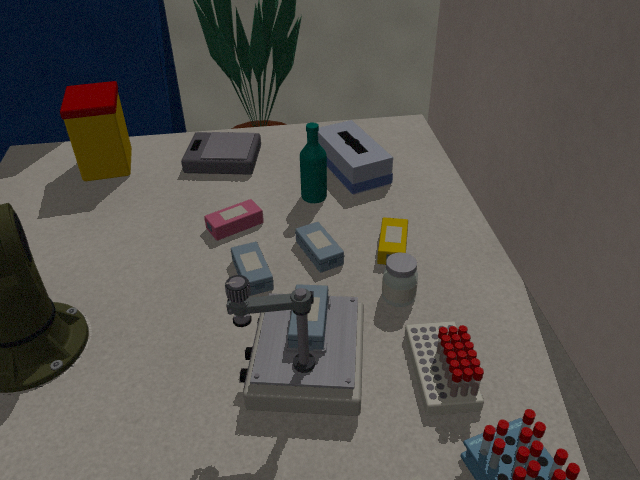

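The scene view shows two loose blue-grey cases at (367,249) and (360,300). The one on the tray is at (265,223). The pink look-alike at (444,266) and the yellow one at (322,358) don't match by colour. The clamp knob is at scene (251,132) and side (237,285), swung towards the robot. Next I'll measure them and confirm the choice in one crop.

Run:
```python
from h import *
for n,cs in (('scene',[(367,249),(360,300),(265,223)]),('side',[(252,266),(320,246),(310,315)])):
    f=grab(n); W=cloud(f)
    hsv=cv2.cvtColor(f['color'],cv2.COLOR_RGB2HSV)
    if n=='side': save(f,'crop1',(200,180,420,345),3.6)
    for (u,v) in cs:
        z0=W[v-3:v+4,u-3:u+4,2]; z0=np.nanmedian(z0)
        m=(abs(W[...,2]-z0)<6)
        yy,xx=np.mgrid[:480,:640]; m&=(np.hypot(xx-u,yy-v)<60)
        if z0>80: m&=(hsv[...,1]>50)|(np.hypot(xx-u,yy-v)<15)
        _,lab=cv2.connectedComponents(m.astype(np.uint8)); k=lab==lab[v,u]
        p=W[k][:,:2].astype(np.float32)
        print(n,(u,v),'z',z0.round(1),'hsv',hsv[v,u],len(p),cv2.minAreaRect(p))
    # things above 150mm near the mixer
    k=(W[...,2]>200)&(W[...,2]<300)&(W[...,0]>250)&(W[...,0]<800)&(abs(W[...,1]+0)<400)
    p=W[k]
    for a,b in((208,216),(216,225),(225,232),(232,240),(240,255),(255,265),(265,270),(270,275),(275,280),(280,290)):
        q=p[(p[:,2]>=a)&(p[:,2]<b)]
        if len(q)>5: print(a,b,len(q),q.min(0).round(),q.max(0).round(),np.median(q,0).round())
    # tray
    k=(abs(W[...,2]-72)<5)&(W[...,0]>250)&(W[...,0]<800)&(abs(W[...,1])<500)
    _,lab,st,_=cv2.connectedComponentsWithStats(k.astype(np.uint8)); i=1+st[1:,4].argmax()
    print('tray',st[i],cv2.minAreaRect(W[lab==i][:,:2].astype(np.float32)))
```

```text
scene (367, 249) z 41.6 hsv [ 21  19 132] 983 ((442.00244140625, 143.96890258789062), (67.68828582763672, 131.84112548828125), 11.967209815979004)
scene (360, 300) z 41.6 hsv [ 18  26 145] 1298 ((599.169921875, 195.79586791992188), (65.54254913330078, 133.52987670898438), 19.764768600463867)
scene (265, 223) z 113.5 hsv [ 16  33 145] 842 ((544.5399780273438, -90.08495330810547), (133.7750244140625, 64.99087524414062), 76.24687194824219)
208 216 35 [ 408. -192.  208.] [ 543. -165.  216.] [ 525. -171.  212.]
216 225 80 [ 412. -194.  216.] [ 546. -165.  225.] [ 502. -172.  222.]
225 232 117 [ 405. -195.  225.] [ 546. -164.  232.] [ 479. -172.  229.]
232 240 272 [ 407. -197.  232.] [ 546. -165.  240.] [ 476. -179.  236.]
240 255 87 [ 421. -197.  240.] [ 539. -165.  255.] [ 523. -180.  245.]
255 265 46 [ 420. -196.  255.] [ 447. -163.  265.] [ 440. -171.  260.]
265 270 32 [ 422. -199.  265.] [ 447. -162.  270.] [ 440. -173.  267.]
270 275 35 [ 416. -201.  270.] [ 449. -163.  275.] [ 439. -174.  273.]
275 280 81 [ 412. -200.  275.] [ 448. -164.  280.] [ 430. -181.  279.]
280 290 21 [ 416. 
[... 712 characters left out ...]
257 [ 410. -201.  216.] [ 545. -172.  225.] [ 486. -195.  222.]
225 232 318 [ 409. -202.  225.] [ 545. -165.  232.] [ 474. -195.  229.]
232 240 758 [ 409. -202.  232.] [ 544. -169.  240.] [ 477. -188.  235.]
240 255 139 [ 411. -201.  240.] [ 534. -175.  255.] [ 521. -189.  245.]
255 265 116 [ 412. -203.  255.] [ 448. -182.  265.] [ 431. -198.  260.]
265 270 61 [ 411. -203.  265.] [ 448. -183.  270.] [ 429. -197.  268.]
270 275 84 [ 411. -203.  270.] [ 448. -172.  275.] [ 432. -197.  273.]
275 280 284 [ 412. -202.  275.] [ 447. -167.  280.] [ 430. -186.  277.]
tray [ 250  296  108   93 5998] ((537.9829711914062, -121.36239624023438), (220.33718872070312, 176.0467529296875), 77.85576629638672)
```

View pics/crop1.png

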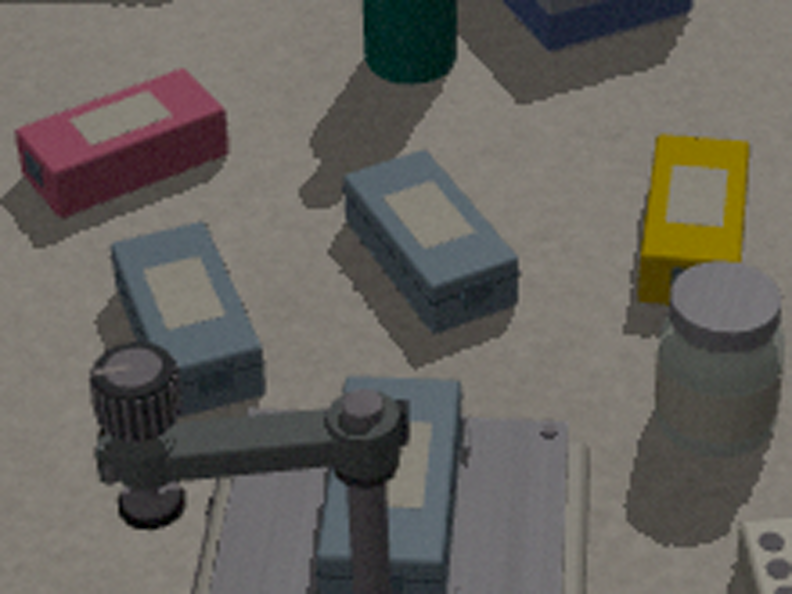

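The crop confirms it: the two blue-grey cases are the ones meant. Case b is at (599,195) with its x axis at 19.8°, case a at (442.4,142.4) at 12.5°. The low case is at (544.5,-90) at -12.1°, which fits the tray axes, the post at about (524.5,-184) and the knob at (430,-184), so the arm stands at about 1.78 rad. I'll rise, turn to yaw 109.8 and go over case b first.

Emit:
play_rows(motion=[0,0,-8.2,0,0,-0.012,1,0,0,-8.2,0,0,-0.012,1,0,0,-8.2,0,0,-0.012,1,0,0,-8.2,0,0,-0.012,1,0,0,-8.2,0,0,-0.012,1,0,0,-8.2,0,0,-0.012,1,0,0,-8.2,0,0,-0.012,1,0,0,-8.2,0,0,-0.012,1,0,0,-8.2,0,0,-0.012,1,0,0,-8.2,0,0,0,1,0,0,-8,0,0,0,1], squeeze=25)

```text
t: 1.3
position: [220.3, -611.6, 330.9]
eef_rot: [-180.0, 0.0, 110.1]
force: [0.4, 0.2, 0.1]
gripper_width: 1.001
gripper_force: 0.0
```

Emit:
play_rows(motion=[0,0,0,0.035,0.035,0,1,0,0,0,0.035,0.035,0,1,0,0,0,0.035,0.035,0,1,0,0,0,0.035,0.035,0,1,0,0,0,0.035,0.035,0,1,0,0,0,0.035,0.035,0,1,0,0,0,0.035,0.035,0,1,0,0,0,0.035,0.035,0,1,0,0,0,0.035,0.035,0,1,0,0,0,0.035,0.035,0,1,0,0,0,0.035,0.035,0,1,0,0,0,0.035,0.035,0,1])

```text
t: 2.5
position: [473.4, -72.1, 330.7]
eef_rot: [180.0, 0.1, 109.8]
force: [0.4, -1.1, -0.4]
gripper_width: 1.0
gripper_force: 0.0
```

Emit:
play_rows(motion=[0,0,0,0.035,0.035,0,1,0,0,0,0.035,0.035,0,1,0,0,0,0.035,0.035,0,1,0,0,0,0.035,0.035,0,1,0,0,0,0.035,0.035,0,1,0,0,0,0.035,0.035,0,1,0,0,0,0,0,0.03,1,0,0,0,0,0,0.03,1,0,0,0,0,0,0.03,1])

```text
t: 3.4
position: [599.3, 195.8, 239.0]
eef_rot: [-180.0, -0.0, 109.9]
force: [-0.1, -0.3, 0.2]
gripper_width: 1.0
gripper_force: 0.0
```

```bash
cat >> h.py <<'E'
def tool(): # rotation, position
    from scipy.spatial.transform import Rotation as R
    s=telemetry.read_state(); return R.from_euler('xyz',s['eef_rot'],degrees=True).as_matrix(),s['position'],s
def go(x,y,z,yaw):
    M,p,s=tool(); d=np.array([x,y,z])-p
    print('at',p.round(1),s['eef_rot'].round(2),'t',round(s['t'],2),'q7',s['joint_pos'][6].round(1),'-> tool shift mm',(M.T@d).round(1),'rotz',round((s['eef_rot'][2]-yaw+180)%360-180,2))
def lid(f,z,tol=5,R=150,near=None):
    """lid rectangle: pixels of case colour at height z -> centre, short-axis angle"""
    W=cloud(f); k=(abs(W[...,2]-z)<tol)
    if near is not None: k&=np.hypot(W[...,0]-near[0],W[...,1]-near[1])<R
    _,lab,st,_=cv2.connectedComponentsWithStats(k.astype(np.uint8)); i=1+st[1:,4].argmax()
    c,(w,h),a=cv2.minAreaRect(W[lab==i][:,:2].astype(np.float32))
    if w>h: a-=90
    print('lid',f['n'],np.round(c,1),np.round((w,h),1),'xang',round(a,2),'z',np.nanmedian(W[lab==i][:,2]).round(1),st[i])
    return c,a
E
python3 - <<'E'
from h import *
f=grab('wrist'); save(f,'w1'); print(np.linalg.inv(f['world_to_cam']).round(2))
W=cloud(f); print(np.nanmin(W[...,2]),W[240,320])
lid(f,40,near=(599,195))
go(599,195,100,109.8)
E
```

```text
[[ 9.4000e-01  3.3000e-01  9.0000e-02  5.7384e+02]
 [ 3.4000e-01 -9.0000e-01 -2.6000e-01  2.6634e+02]
 [-0.0000e+00  2.8000e-01 -9.6000e-01  4.0220e+02]
 [ 0.0000e+00  0.0000e+00  0.0000e+00  1.0000e+00]]
-2.839031353292114 [610.67274249 163.97066308  40.79343985]
lid wrist [600.  193.9] [ 62.2 132.2] xang 19.27 z 41.0 [ 286  133   70  140 9120]
at [597.  193.7 233.5] [-1.7952e+02 -1.0000e-02  1.0988e+02] t 3.45 q7 -15.2 -> tool shift mm [  0.5   3.4 133.5] rotz 0.08
```

View pics/w1.png

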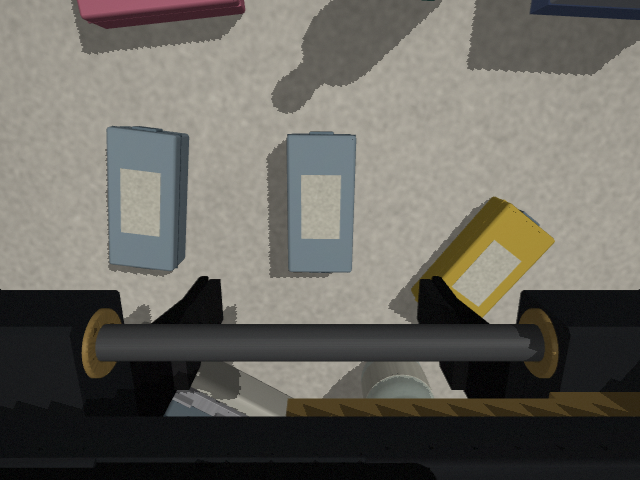

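The wrist view shows case b at (322,203) right under the tool, case a at (147,198), pink at the top and yellow on the right.

Emit:
play_rows(motion=[0,0,0,0,0,0,1,0,0,0,0,0,0,1])

```text
t: 3.65
position: [600.0, 194.8, 242.0]
eef_rot: [179.9, -0.0, 109.8]
force: [-0.0, 0.0, 0.5]
gripper_width: 1.005
gripper_force: 0.0
```

Run:
```python
from h import *
for _ in range(3): go(600,194,100,109.5)
f=grab('wrist');lid(f,40,near=(599,195)); go(600,194,100,109.5)
f=grab('wrist');lid(f,40,near=(442,142)); go(600,194,100,109.5)
```

```text
at [600.  194.8 242. ] [179.91  -0.   109.79] t 3.65 q7 -15.1 -> tool shift mm [ -0.8  -0.6 142. ] rotz 0.29
at [600.  194.8 242. ] [179.91  -0.   109.79] t 3.65 q7 -15.1 -> tool shift mm [ -0.8  -0.6 142. ] rotz 0.29
at [600.  194.8 242. ] [179.91  -0.   109.79] t 3.65 q7 -15.1 -> tool shift mm [ -0.8  -0.6 142. ] rotz 0.29
lid wrist [599.8 194.6] [ 62.1 129.8] xang 19.23 z 41.0 [ 286  132   69  138 9027]
at [600.3 195.  242.6] [179.84   0.   109.78] t 3.7 q7 -15.1 -> tool shift mm [ -0.8  -1.  142.6] rotz 0.28
lid wrist [443.2 141.5] [ 62.6 130.6] xang 12.66 z 41.2 [ 106  126   72  143 9308]
at [600.3 195.1 242.7] [1.7983e+02 1.0000e-02 1.0979e+02] t 3.75 q7 -15.1 -> tool shift mm [ -0.9  -1.1 142.7] rotz 0.29
```

Emit:
play_rows(motion=[0,0,0.5,0,0,0.04,1,0,0,0,0,0,0.04,1,0,0,0,0,0,0.04,1,0,0,0,0,0,0.04,1,0,0,0,0,0,0.04,1,0,0,0,0,0,0.02,1,0,0,0,0,0,0.01,1,0,0,0,0,0,0.003,1,0,0,0,0,0,0,1,0,0,0,0,0,0,1])

```text
t: 4.75
position: [600.8, 195.2, 9.4]
eef_rot: [179.8, 0.0, 109.3]
force: [0.2, -0.7, 0.1]
gripper_width: 1.0
gripper_force: 0.0
```

Emit:
play_rows(motion=[0,0,0,0,0,0,0.65,0,0,0,0,0,0,0.65,0,0,0,0,0,0,0.65,0,0,0,0,0,0,0.65,0,0,0,0,0,0,0.65,0,0,0,0,0,0,0.65,0,0,0,0,0,0,0.65,0,0,0,0,0,0,0.65], squeeze=25)

```text
t: 5.55
position: [599.7, 194.7, 7.7]
eef_rot: [180.0, 0.0, 109.3]
force: [-0.1, -0.1, 1.6]
gripper_width: 0.709
gripper_force: 25.0
```

Emit:
play_rows(motion=[0,0,0,0,0,-0.015,0.65,0,0,3.9,0,0,-0.04,0.65,0,0,3.9,0,0,-0.04,0.65,0,0,3.9,0,0,-0.04,0.65,0,0,3.9,0,0,-0.04,0.65,0,0,3.9,0,0,-0.04,0.65,0,0,3.9,0,0,-0.04,0.65,0,0,3.9,0,0,-0.04,0.65,0,0,4.1,0,0,-0.013,0.65])

```text
t: 6.45
position: [599.9, 196.2, 321.1]
eef_rot: [179.7, -0.2, 77.8]
force: [0.4, 0.5, -1.8]
gripper_width: 0.713
gripper_force: 25.0
```

Emit:
play_rows(motion=[0,0,0,-0.04,0.0007,0,0.65,0,0,0,-0.04,0.0007,0,0.65,0,0,0,-0.04,0.0007,0,0.65,0,0,0,-0.04,0.0007,0,0.65,0,0,0,-0.04,0.0007,0,0.65,0,0,0,-0.04,0.0007,0,0.65,0,0,0,-0.04,0.0007,0,0.65,0,0,0,-0.04,0.0007,0,0.65,0,0,0,-0.04,0.0007,0,0.65,0,0,0,-0.04,0.0007,0,0.65,0,0,0,0,0,0,0.65,0,0,0,0,0,0,0.65])

```text
t: 7.65
position: [521.8, -198.4, 315.5]
eef_rot: [-179.9, -0.0, 77.8]
force: [1.0, 1.4, -1.8]
gripper_width: 0.711
gripper_force: 25.0
```

Run:
```python
from h import *
f=grab('wrist'); save(f,'w2'); lid(f,112,near=(545,-91),R=90)
go(545.4,-91,200,77.9)
f=grab('scene'); lid(f,112,near=(545,-91),R=75)
```

```text
lid wrist [545.3 -90.5] [118.8  62.1] xang -12.15 z 113.1 [  282     0    76   149 10463]
at [ 522.4 -196.8  315.7] [-1.7997e+02 -6.0000e-02  7.7960e+01] t 7.7 q7 1.7 -> tool shift mm [108.1   0.5 115.8] rotz 0.06
lid scene [544.4 -91.2] [133.2  64.4] xang -13.26 z 113.5 [236 202  55  37 991]
```

View pics/w2.png

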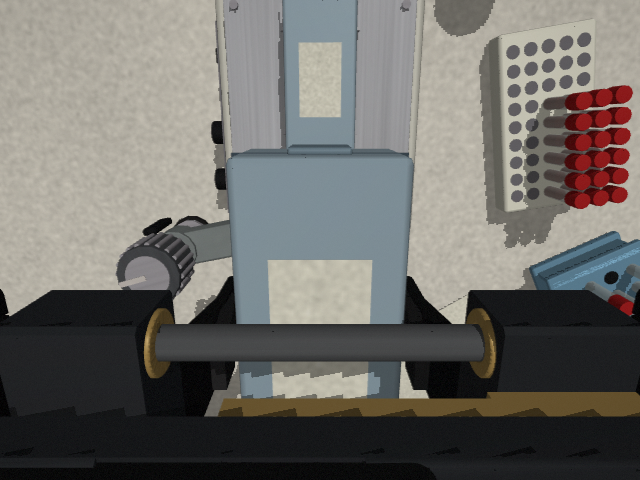

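The wrist view shows the low case's far part with its label centred at (320,80); its ends are clipped or hidden. I'll take the long-axis position from the label centre, calibrated on the scene view.

```bash
cat >> h.py <<'E'
def label(f,near,z,R=45):
    W=cloud(f); hsv=cv2.cvtColor(f['color'],cv2.COLOR_RGB2HSV)
    k=(np.hypot(W[...,0]-near[0],W[...,1]-near[1])<R)&(abs(W[...,2]-z)<6)&(hsv[...,0]<45)
    k=cv2.morphologyEx(k.astype(np.uint8),cv2.MORPH_OPEN,np.ones((3,3)))
    _,lab,st,_=cv2.connectedComponentsWithStats(k); i=1+st[1:,4].argmax()
    c,wh,a=cv2.minAreaRect(np.argwhere(lab==i)[:,::-1].astype(np.float32))
    p=np.array([ray(f,u,v,z)[:2] for v,u in np.argwhere(lab==i)],np.float32)
    r=cv2.minAreaRect(p); print('label',f['n'],np.round(r[0],1),np.round(r[1],1),round(r[2],1),st[i])
    return r
E
python3 - <<'E'
from h import *
f=grab('wrist'); label(f,(545,-91),112)
f=grab('scene'); label(f,(545,-91),112); label(f,(443,141.5),40); lid(f,40,near=(443,141.5),R=90)
f=grab('side'); label(f,(443,141.5),40);lid(f,40,near=(443,141.5),R=90)
go(545.4,-91,200,77.9)
E
```

```text
label wrist [544.8 -92.8] [59.  35.9] 78.0 [ 299   46   42   74 3071]
label scene [541.3 -91.7] [58.9 35.7] 77.4 [251 211  25  16 223]
label scene [439.7 142.7] [35.  59.6] 12.7 [355 238  25  13 234]
lid scene [442.  144.3] [ 67.3 132.1] xang 13.24 z 41.4 [339 232  56  28 974]
label side [442.6 143.3] [34.6 58.8] 12.7 [241 252  20  19 268]
lid side [442.3 141.8] [ 62.2 135.8] xang 12.69 z 40.0 [ 231  242   40   42 1066]
at [ 522.9 -196.1  315.8] [179.99  -0.    78.08] t 7.9 q7 1.7 -> tool shift mm [107.5   0.2 115.8] rotz 0.18
```

Both views agree after the bias correction: the low case's centre is at about (544.8,-92.8), x axis -12.1°. Moving over it and down to just above.

Emit:
play_rows(motion=[0,0,0,0.03,0,0,0.65,0,0,0,0.03,0,0,0.65,0,0,0,0.03,0,0,0.65,0,0,0,0.0155,0,0,0.65,0,0,0,0,0,0.04,0.65,0,0,0,0,0,0.04,0.65,0,0,0,0,0,0.04,0.65,0,0,0,0,0,0.04,0.65,0,0,0,0,0,0.02,0.65,0,0,0,0,0,0,0.65,0,0,0,0,0,0,0.65,0,0,0,0,0,0,0.65])

```text
t: 9.1
position: [546.1, -94.5, 137.6]
eef_rot: [179.8, 0.0, 78.0]
force: [-0.1, 0.2, -0.8]
gripper_width: 0.712
gripper_force: 25.0
```

Run:
```python
from h import *
for _ in range(4): go(544.8,-92.8,119.7,77.9); grab('wrist')
f=grab('wrist');f=grab('scene'); lid(f,168,near=(545,-92),R=75)
```

```text
at [546.1 -94.5 137.6] [1.7981e+02 1.0000e-02 7.7950e+01] t 9.1 q7 -13.5 -> tool shift mm [ 1.3 -1.7 17.9] rotz 0.05
at [546.1 -94.6 137.5] [1.798e+02 2.000e-02 7.794e+01] t 9.15 q7 -13.5 -> tool shift mm [ 1.5 -1.7 17.8] rotz 0.04
at [545.9 -94.8 137.4] [1.7982e+02 3.0000e-02 7.7930e+01] t 9.2 q7 -13.5 -> tool shift mm [ 1.7 -1.5 17.7] rotz 0.03
at [545.6 -94.8 137.1] [1.7985e+02 3.0000e-02 7.7920e+01] t 9.25 q7 -13.5 -> tool shift mm [ 1.8 -1.3 17.4] rotz 0.02
lid scene [548.2 -66.6] [82.7 84.4] xang 82.68 z 170.1 [244 192  45  30 637]
```

Emit:
play_rows(motion=[0,0,0,0.0016,-0.0012,0,0.65,0,0,0,0,0,0.004,0.65,0,0,0,0,0,0.004,0.65,0,0,0,0,0,0.004,0.65,0,0,0,0,0,0.002,0.65,0,0,0,0,0,0,0.65,0,0,0,0,0,0,0.65,0,0,0,0,0,0,0.65])

```text
t: 10.2
position: [543.9, -92.9, 121.7]
eef_rot: [180.0, 0.0, 77.9]
force: [0.5, 0.8, -2.1]
gripper_width: 0.709
gripper_force: 25.0
```

Emit:
play_rows(motion=[0,0,0,0,0.0005,0.001,0.65,0,0,0,0,0,0.001,0.65,0,0,0,0,0,0.001,0.65,0,0,0,0,0,0,0.65,0,0,0,0,0,0,0.65,0,0,0,0,0,0,0.65])

```text
t: 10.8
position: [544.5, -93.1, 119.7]
eef_rot: [180.0, 0.0, 77.9]
force: [-2.2, -0.8, 5.5]
gripper_width: 0.705
gripper_force: 25.0
```

Emit:
play_rows(motion=[0,0,0,0,0,0,1,0,0,0,0,0,0,1,0,0,0,0,0,0,1,0,0,0,0,0,0,1,0,0,0,0,0,-0.01,1,0,0,0,0,0,-0.04,1,0,0,0,0,0,-0.045,1,0,0,0,0,0,-0.045,1,0,0,0,0,0,-0.045,1,0,0,0,0,0,-0.045,1,0,0,0,0,0,0,1,0,0,0,0,0,0,1])

```text
t: 12.0
position: [544.8, -92.8, 350.0]
eef_rot: [179.8, 0.0, 77.9]
force: [-0.1, 0.3, -0.9]
gripper_width: 0.998
gripper_force: 0.0
```

Run:
```python
from h import *
f=grab('wrist'); f=grab('wrist'); save(f,'w3',(200,60,440,280),3); lid(f,152,near=(545,-93),R=90); label(f,(545,-93),152)
go(443.1,141.6,0,102.6)
W=cloud(f); c=np.array([544.8,-92.8]); th=np.radians(77.9); X=np.array([np.sin(th),-np.cos(th)]);Y=np.array([np.cos(th),np.sin(th)])
k=(abs(W[...,2]-112)<8)&(np.hypot(W[...,0]-c[0],W[...,1]-c[1])<90)
q=(W[k][:,:2]-c); print('low case visible',k.sum(), np.c_[q@X,q@Y].round(1)[:40:4])
```

```text
lid wrist [544.5 -93. ] [129.8  62.2] xang -12.06 z 153.0 [ 285  132   71  140 9295]
label wrist [544.5 -94. ] [59.  35.7] 77.9 [ 301  174   39   64 2483]
at [543.7 -93.  347.5] [-1.799e+02  2.000e-02  7.792e+01] t 12.1 q7 -9.4 -> tool shift mm [ 208.5 -146.8  347.7] rotz -24.68
low case visible 185 [[-9.9 67.2]
 [-6.  67.2]
 [-0.1 67.2]
 [ 3.8 67.2]
 [ 7.8 67.2]
 [-9.9 66.3]
 [-6.  66.2]
 [-2.1 66.2]
 [ 1.9 66.2]
 [ 5.8 66.2]]
```

View pics/w3.png

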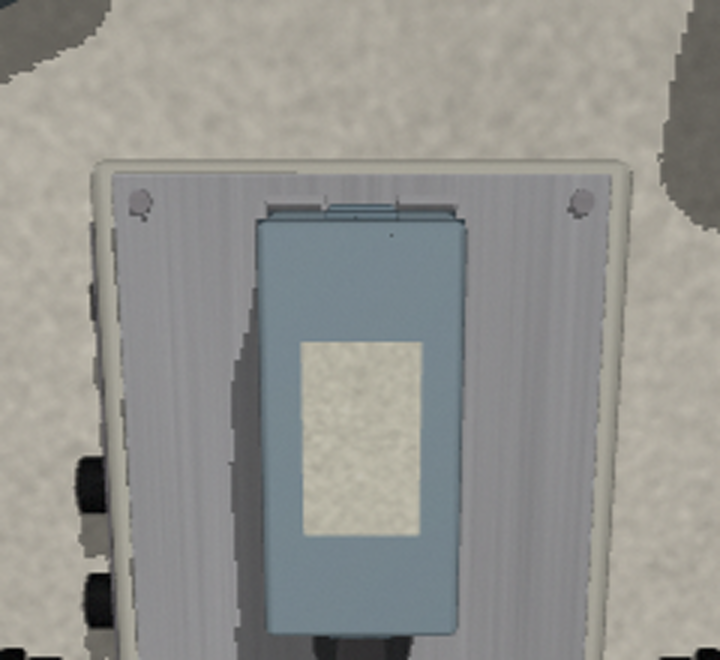

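The placed case sits square: lid centre (544.5,-93.0) at -12.06°, z 153. Only a thin strip of the lower case's end shows at crop (360,215). Next is case a.

Emit:
play_rows(motion=[0,0,0,0.035,-0.0245,0,1,0,0,0,0.035,-0.0245,0,1,0,0,0,0.035,-0.0245,0,1,0,0,0,0.035,-0.0245,0,1,0,0,0,0.035,-0.0245,0,1,0,0,0,0.034,-0.0245,0,1,0,0,-8.2,0,0,0.045,1,0,0,-8.2,0,0,0.045,1,0,0,-8.2,0,0,0.045,1,0,0,0,0,0,0,1,0,0,0,0,0,0,1])

```text
t: 13.2
position: [443.7, 142.1, 213.4]
eef_rot: [-179.9, -0.1, 102.3]
force: [0.6, 0.3, 1.3]
gripper_width: 1.003
gripper_force: 0.0
```

Run:
```python
from h import *
f=grab('wrist'); c,a=lid(f,40,near=(443,141.5),R=90); go(c[0],c[1],8,90+a)
```

```text
lid wrist [442.8 140.7] [ 62.  132.1] xang 12.69 z 41.0 [  281   133    76   149 10474]
at [445.  142.4 214.9] [ 1.7993e+02 -3.0000e-02  1.0235e+02] t 13.25 q7 -5.0 -> tool shift mm [ -1.3  -2.7 206.9] rotz -0.35
```

Emit:
play_rows(motion=[0,0,-0.3,-0.0008,-0.001,0.04,1,0,0,0,0,0,0.04,1,0,0,0,0,0,0.04,1,0,0,0,0,0,0.04,1,0,0,0,0,0,0.03,1,0,0,0,0,0,0.01,1,0,0,0,0,0,0.005,1,0,0,0,0,0,0,1,0,0,0,0,0,0,1])

```text
t: 14.15
position: [445.3, 141.4, 10.3]
eef_rot: [179.8, 0.0, 102.8]
force: [-0.7, 0.4, 0.4]
gripper_width: 1.001
gripper_force: 0.0
```

Emit:
play_rows(motion=[0,0,0,0,0,0,0.65,0,0,0,0,0,0,0.65,0,0,0,0,0,0,0.65,0,0,0,0,0,0,0.65,0,0,0,0,0,0,0.65,0,0,0,0,0,0,0.65,0,0,0,0,0,0,0.65,0,0,0,0,0,0,0.65], squeeze=25)

```text
t: 14.95
position: [443.5, 141.0, 8.7]
eef_rot: [-180.0, 0.0, 102.8]
force: [-1.0, -1.7, 4.9]
gripper_width: 0.712
gripper_force: 25.0
```

Emit:
play_rows(motion=[0,0,0,0,0,-0.015,0.65,0,0,5,0,0,-0.04,0.65,0,0,5,0,0,-0.04,0.65,0,0,5,0,0,-0.04,0.65,0,0,5,0,0,-0.04,0.65,0,0,4.9,0,0,-0.04,0.65])

```text
t: 15.55
position: [443.0, 141.2, 224.6]
eef_rot: [180.0, 0.0, 77.7]
force: [1.9, -0.8, -0.6]
gripper_width: 0.711
gripper_force: 25.0
```

Emit:
play_rows(motion=[0,0,0,-0.03,0.021,0,0.65,0,0,0,-0.03,0.021,0,0.65,0,0,0,-0.03,0.021,0,0.65,0,0,0,-0.03,0.021,0,0.65,0,0,0,-0.03,0.021,0,0.65,0,0,0,-0.03,0.021,0,0.65,0,0,0,-0.027,0.021,0,0.65,0,0,0,0,0,0,0.65,0,0,0,0,0,0.03,0.65,0,0,0,0,0,0,0.65,0,0,0,0,0,0,0.65,0,0,0,0,0,0,0.65])

```text
t: 16.75
position: [544.3, -91.6, 194.5]
eef_rot: [179.9, 0.0, 78.0]
force: [-0.0, -1.0, -1.8]
gripper_width: 0.709
gripper_force: 25.0
```

Run:
```python
from h import *
for _ in range(3): go(544.6,-92.6,160.7,77.95); grab('wrist')
```

```text
at [544.3 -91.6 194.5] [1.7993e+02 1.0000e-02 7.7960e+01] t 16.75 q7 -11.7 -> tool shift mm [-1.   0.4 33.8] rotz 0.01
at [544.5 -91.7 194.7] [1.799e+02 2.000e-02 7.795e+01] t 16.8 q7 -11.7 -> tool shift mm [-0.9  0.2 34. ] rotz 0.0
at [544.5 -91.8 194.7] [1.7989e+02 2.0000e-02 7.7940e+01] t 16.85 q7 -11.7 -> tool shift mm [-0.7  0.2 34. ] rotz -0.01
```

Emit:
play_rows(motion=[0,0,0,-0.0005,0,0.01,0.65,0,0,0,0,0,0.01,0.65,0,0,0,0,0,0.006,0.65,0,0,0,0,0,0.004,0.65,0,0,0,0,0,0.002,0.65,0,0,0,0,0,0,0.65,0,0,0,0,0,0,0.65,0,0,0,0,0,0,0.65])

```text
t: 17.7
position: [544.0, -92.6, 161.8]
eef_rot: [180.0, 0.0, 77.9]
force: [0.0, -0.5, -1.4]
gripper_width: 0.711
gripper_force: 25.0
```

Emit:
play_rows(motion=[0,0,0,0,0.0004,0.001,0.65,0,0,0,0,0,0.001,0.65,0,0,0,0,0,0,0.65,0,0,0,0,0,0,0.65,0,0,0,0,0,0,0.65])

```text
t: 18.2
position: [544.5, -92.7, 160.7]
eef_rot: [180.0, 0.0, 77.9]
force: [-1.7, -0.6, 5.3]
gripper_width: 0.714
gripper_force: 25.0
```

Emit:
play_rows(motion=[0,0,0,0,0,0,1,0,0,0,0,0,0,1,0,0,0,0,0,0,1,0,0,0,0,0,0,1,0,0,0,0,0,-0.01,1,0,0,0,0,0,-0.04,1,0,0,0,0,0,-0.045,1,0,0,0,0,0,-0.045,1,0,0,0,0,0,-0.045,1,0,0,0,0,0,-0.045,1,0,0,0,0,0,0,1,0,0,0,0,0,0,1])

```text
t: 19.4
position: [544.7, -92.4, 391.0]
eef_rot: [179.8, 0.0, 77.9]
force: [-0.9, -0.5, -0.2]
gripper_width: 0.995
gripper_force: 0.0
```

Run:
```python
from h import *
f=grab('wrist'); f=grab('wrist'); lid(f,192,near=(545,-93),R=90); label(f,(545,-93),192)
s=grab('side'); save(s,'s2',(180,220,400,385),3.6)
W=cloud(s)
for lo,hi in((240,252),(262,272),(274,284)):
    k=(W[...,2]>lo)&(W[...,2]<hi)&(W[...,0]>380)&(W[...,0]<560)&(W[...,1]<-150)&(W[...,1]>-230)
    q=W[k]; 
    for sel,n in((q[:,0]<470,'knob'),(q[:,0]>500,'post')):
        p=q[sel]
        if len(p)>5: print(lo,n,len(p),cv2.minEnclosingCircle(p[:,:2].astype(np.float32)),p[:,2].mean().round(1))
go(430,-184,264,77.9)
```

```text
lid wrist [544.6 -92.6] [131.3  62.1] xang -12.15 z 193.0 [ 285  131   71  140 9246]
label wrist [544.7 -92.5] [59.9 35.7] 77.9 [ 301  172   39   65 2491]
240 knob 12 ((430.3675842285156, -192.14720153808594), 13.693132400512695) 246.5
240 post 100 ((524.8121948242188, -187.7550048828125), 13.718489646911621) 244.2
262 knob 125 ((429.2991027832031, -185.59466552734375), 18.657569885253906) 266.9
274 knob 310 ((429.2112121582031, -184.30287170410156), 19.071916580200195) 277.0
at [543.5 -92.7 388.1] [-1.7985e+02  1.0000e-02  7.7910e+01] t 19.55 q7 -9.5 -> tool shift mm [-113.   -91.6  124.3] rotz 0.01
```

View pics/s2.png

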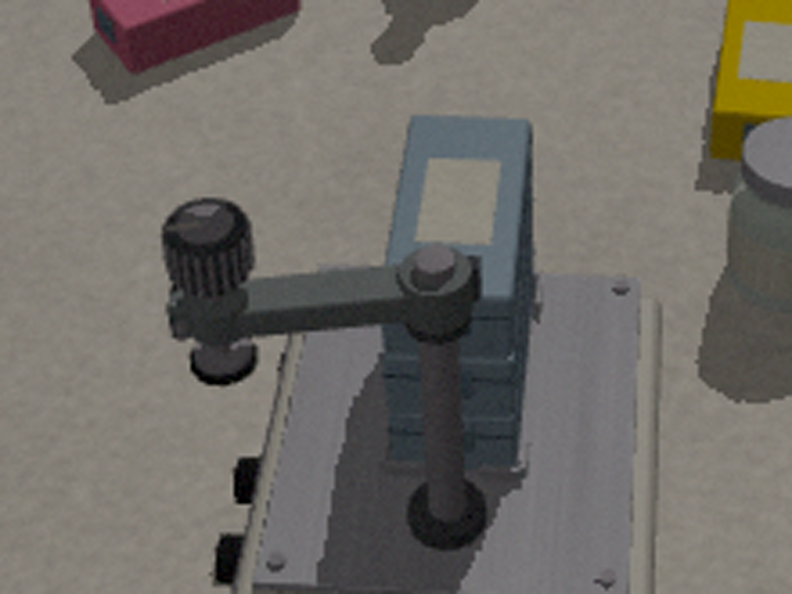

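Case a's lid is at (544.6,-92.6), -12.1°, z 193. The crop shows three flush cases at about (460,300), with the arm and knob swung aside at (207,235). I'll go over the knob, with the finger line tangential to the arm's swing (yaw 179.5), so the open fingers can cage the knob.

Emit:
play_rows(motion=[0,0,0,-0.0285,-0.023,0,1,0,0,0,-0.0285,-0.023,0,1,0,0,0,-0.0285,-0.023,0,1,0,0,0,-0.0285,-0.023,0,1,0,0,-8.5,0,0,0.006,1,0,0,-8.5,0,0,0.006,1,0,0,-8.5,0,0,0.006,1,0,0,-8.5,0,0,0.006,1,0,0,-8.5,0,0,0.006,1,0,0,-8.5,0,0,0.006,1,0,0,-8.5,0,0,0.006,1])

```text
t: 20.65
position: [429.6, -184.7, 345.8]
eef_rot: [-180.0, -0.2, 137.8]
force: [-0.1, -1.2, -0.2]
gripper_width: 0.999
gripper_force: 0.0
```

Emit:
play_rows(motion=[0,0,-8.5,0,0,0.006,1,0,0,-8.5,0,0,0.006,1,0,0,-8.5,0,0,0.006,1,0,0,-8.5,0,0,0.006,1,0,0,-8,0,0,0.006,1,0,0,0,0,0,0,1,0,0,0,0,0,0,1,0,0,0,0,0,0,1])

```text
t: 21.45
position: [430.3, -184.8, 317.5]
eef_rot: [180.0, -0.0, 179.3]
force: [-0.1, 0.4, 0.2]
gripper_width: 1.004
gripper_force: 0.0
```

Run:
```python
from h import *
f=grab('wrist'); f=grab('wrist'); save(f,'w4')
W=cloud(f)
k=(abs(W[...,2]-277)<4)&(np.hypot(W[...,0]-430,W[...,1]+184)<35)
p=W[k]; print(len(p),cv2.minEnclosingCircle(p[:,:2].astype(np.float32)) if len(p) else '',np.median(p,0))
go(429.7,-184.5,243,179.5)
```

```text
3257 ((429.9112854003906, -184.6031494140625), 18.976791381835938) [ 428.51028617 -184.79063417  278.05816402]
at [ 430.4 -184.9  317.7] [-1.7999e+02  1.0000e-02  1.7933e+02] t 21.55 q7 112.3 -> tool shift mm [ 0.7  0.4 74.7] rotz -0.17
```

View pics/w4.png

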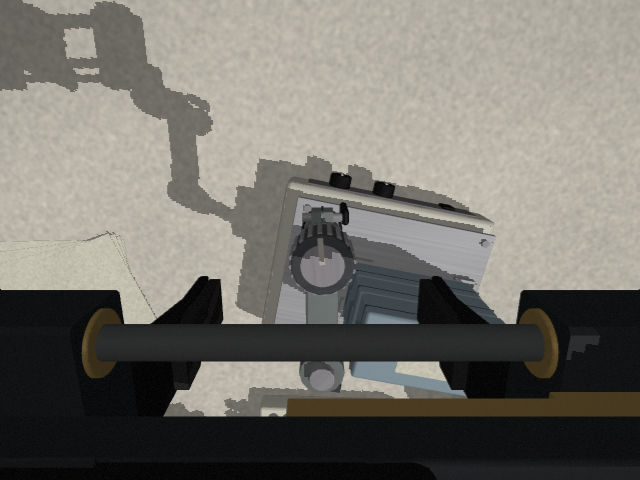

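The wrist view shows the knob at (322,262) with its index line, the post top at (320,377) and a small black lever at the arm's tip near (344,213). I'll check that lever's height before lowering the fingers there.

Run:
```python
from h import *
f=grab('wrist'); W=cloud(f)
for (u,v) in((344,213),(344,208),(345,218),(330,213),(308,211),(300,213)): print((u,v),W[v,u].round(1),f['color'][v,u])
k=(np.hypot(W[...,0]-429.9,W[...,1]+184.6)>21)&(np.hypot(W[...,0]-429.9,W[...,1]+184.6)<62)&(W[...,2]>238)&(W[...,2]<300)
print(k.sum(), W[k].max(0) if k.any() else '')
q=W[k]; q=q[q[:,2]<275]
for r in q[np.argsort(-q[:,2])][:400:25]: print(r.round(1))
```

```text
(344, 213) [ 412.1 -170.2  230. ] [ 9 11 12]
(344, 208) [ 410.3 -169.8  222.9] [10  7  9]
(345, 218) [ 415.4 -169.5  229.9] [24 23 25]
(330, 213) [ 411.  -179.3  234.3] [109 114 112]
(308, 211) [ 445.1 -198.4   75. ] [133 130 132]
(300, 213) [ 447.8 -206.9   71.9] [157 156 158]
0
```

The lever tops out near z 231, well below the fingertips at 244. I'll descend and narrow to a loose cage.

Emit:
play_rows(motion=[0,0,0,0,0,0.03,1,0,0,0,0,0,0.03,1,0,0,0,0,0,0.013,1,0,0,0,0,0,0,0.5,0,0,0,0,0,0,0.5,0,0,0,0,0,0,0.5,0,0,0,0,0,0,0.5,0,0,0,0,0,0,0.5,0,0,0,0,0,0,0.5], squeeze=10)

```text
t: 22.5
position: [430.6, -184.9, 245.0]
eef_rot: [-180.0, 0.0, 179.4]
force: [0.3, 0.3, 0.1]
gripper_width: 0.551
gripper_force: 0.0
```

Run:
```python
from h import *
go(429.9,-184.6,244,179.5)
s=telemetry.read_state(); print(s['force'],s['gripper_width'],s['gripper_force'])
# arc plan: chord per 7.8 deg step in the tool frame at the row's start
a=np.radians(8.0); print(95*np.sin(a),95*(1-np.cos(a)))
```

```text
at [ 430.6 -184.9  245. ] [-1.7997e+02  3.0000e-02  1.7941e+02] t 22.5 q7 111.7 -> tool shift mm [0.7 0.3 1. ] rotz -0.09
[0.32723095 0.34127129 0.07585014] 0.5505134367187597 0.0
13.221444591206216 0.9245334695508156
```

Emit:
play_rows(motion=[0,0,6,-0.0005,0.01,0,0.5,0,0,6,-0.0005,0.01,0,0.5,0,0,6,-0.0005,0.01,0,0.5,0,0,6,-0.0005,0.01,0,0.5,0,0,0,0,0,0,0.5,0,0,0,0,0,0,0.5])

```text
t: 23.1
position: [439.1, -146.0, 244.6]
eef_rot: [180.0, 0.0, 155.6]
force: [-1.3, -0.6, -0.3]
gripper_width: 0.499
gripper_force: 0.0
```

```bash
cat >> h.py <<'E'
POST=np.array([524.8,-185.0])
def arc():
    s=telemetry.read_state(); d=s['position'][:2]-POST; print('TCP radius',np.hypot(*d).round(1),'arm-angle of TCP',np.degrees(np.arctan2(d[1],d[0])).round(1),'yaw',s['eef_rot'].round(1),'F',s['force'].round(1),'T',s['torque'].round(2),'w',round(s['gripper_width'],3),'q7',s['joint_pos'][6].round(1),'p',s['position'].round(1),'t',round(s['t'],2))
def knob(f,near,z=277):
    W=cloud(f); k=(abs(W[...,2]-z)<4)&(np.hypot(W[...,0]-near[0],W[...,1]-near[1])<35)
    p=W[k]; c,r=cv2.minEnclosingCircle(p[:,:2].astype(np.float32)); d=np.array(c)-POST
    print('knob',len(p),np.round(c,1),round(r,1),'z',np.median(p[:,2]).round(1),'R',np.hypot(*d).round(1),'ang',np.degrees(np.arctan2(d[1],d[0])).round(1))
E
python3 - <<'E'
from h import *
arc(); s=telemetry.read_state()
knob(grab('side'),s['position'])
E
```

```text
TCP radius 94.1 arm-angle of TCP 155.5 yaw [180.    0.  155.6] F [-1.3 -0.6 -0.3] T [ 0.05 -0.17 -0.04] w 0.499 q7 83.7 p [ 439.1 -146.   244.6] t 23.1
knob 51 [ 448.9 -149.9] 31.1 z 275.4 R 83.6 ang 155.1
```

Emit:
play_rows(motion=[0,0,6,-0.0005,0.01,0,0.5,0,0,6,-0.0005,0.01,0,0.5,0,0,6,-0.0005,0.01,0,0.5,0,0,6,-0.0005,0.01,0,0.5,0,0,6,-0.0005,0.01,0,0.5,0,0,6,-0.0005,0.01,0,0.5,0,0,6,-0.0005,0.01,0,0.5,0,0,6,-0.0005,0.01,0,0.5,0,0,6,-0.0005,0.01,0,0.5,0,0,6,-0.0005,0.01,0,0.5,0,0,6,-0.0005,0.01,0,0.5,0,0,4,0,0.0065,0,0.5])

```text
t: 24.35
position: [533.0, -90.6, 244.4]
eef_rot: [-179.9, 0.0, 85.3]
force: [-2.8, -0.7, 1.6]
gripper_width: 0.499
gripper_force: 1.4
```

Emit:
play_rows(motion=[0,0,2,0,0.0035,0,0.5,0,0,2,0,0.0035,0,0.5,0,0,0,0,0,0,0.5,0,0,0,0,0,0,0.5])

```text
t: 24.75
position: [540.2, -91.1, 244.4]
eef_rot: [-180.0, -0.0, 81.5]
force: [-0.2, -1.1, 0.3]
gripper_width: 0.497
gripper_force: 0.3
```

Run:
```python
from h import *
arc()
```

```text
TCP radius 95.2 arm-angle of TCP 80.7 yaw [-180.    -0.    81.5] F [-0.2 -1.1  0.3] T [-0.14  0.07  0.01] w 0.497 q7 -6.2 p [540.2 -91.1 244.4] t 24.75
```

Emit:
play_rows(motion=[0,0,2,0,0.003,0,0.5,0,0,1.6,0,0.003,0,0.5,0,0,0,0,0.0015,0,0.5,0,0,0,0,0.001,0,0.5,0,0,0,0,0.001,0,0.5,0,0,0,0,0,0,0.5,0,0,0,0,0,0,0.5])

```text
t: 25.45
position: [549.3, -92.3, 244.4]
eef_rot: [-180.0, 0.0, 77.8]
force: [-3.2, 0.6, 0.1]
gripper_width: 0.502
gripper_force: 1.5
```

Run:
```python
from h import *
arc();
```

```text
TCP radius 95.9 arm-angle of TCP 75.2 yaw [-180.     0.    77.8] F [-3.2  0.6  0.1] T [0.05 0.56 0.04] w 0.502 q7 -10.5 p [549.3 -92.3 244.4] t 25.45
```

Emit:
play_rows(motion=[0,0,0,0,0.001,0,0.5,0,0,0,0,0.001,0,0.5,0,0,0,0,0,0,0.5,0,0,0,0,0,0,0.5,0,0,0,0,0,0,0.5])

```text
t: 25.95
position: [549.7, -92.3, 244.3]
eef_rot: [-179.7, 0.0, 77.8]
force: [-9.0, 0.8, 3.0]
gripper_width: 0.496
gripper_force: 4.0
```

Run:
```python
from h import *
arc(); f=grab('wrist'); s=telemetry.read_state(); knob(f,s['position'])
```

```text
TCP radius 96.0 arm-angle of TCP 75.0 yaw [-179.7    0.    77.8] F [-9.   0.8  3. ] T [0.29 1.75 0.02] w 0.496 q7 -10.6 p [549.7 -92.3 244.3] t 25.95
knob 4097 [551.8 -82.7] 33.3 z 277.9 R 105.8 ang 75.2
```

The force rose to 9 N for 0.4 mm of travel, so the arm is on its stop. I'll centre on the knob, open, and wind the wrist back 150° for one long clockwise turn.

Emit:
play_rows(motion=[0,0,0,-0.0005,-0.0053,0,1,0,0,0,0,0,0,1,0,0,0,0,0,0,1,0,0,0,0,0,0,1,0,0,-8,0,0,0,1,0,0,-8,0,0,0,1,0,0,-8,0,0,0,1,0,0,-8,0,0,0,1,0,0,-8,0,0,0,1,0,0,-8,0,0,0,1])

```text
t: 27.0
position: [546.7, -92.3, 244.6]
eef_rot: [180.0, 0.0, 126.1]
force: [-0.3, -0.4, 0.1]
gripper_width: 1.0
gripper_force: 0.0
```

Emit:
play_rows(motion=[0,0,-8.5,0,0,0,1,0,0,-8.5,0,0,0,1,0,0,-8.5,0,0,0,1,0,0,-8.5,0,0,0,1,0,0,-8.5,0,0,0,1,0,0,-8.5,0,0,0,1,0,0,-8.5,0,0,0,1,0,0,-8.5,0,0,0,1,0,0,-8.5,0,0,0,1,0,0,-8.5,0,0,0,1,0,0,-8.5,0,0,0,1,0,0,-8.5,0,0,0,1])

```text
t: 28.2
position: [546.7, -92.3, 244.7]
eef_rot: [-180.0, 0.0, -131.8]
force: [-0.6, 0.7, -0.3]
gripper_width: 0.997
gripper_force: 0.0
```

Emit:
play_rows(motion=[0,0,0,0,0,0,1,0,0,0,0,0,0,1,0,0,0,0,0,0,1])

```text
t: 28.5
position: [546.4, -92.3, 244.6]
eef_rot: [-180.0, 0.0, -132.3]
force: [0.3, 0.9, 0.3]
gripper_width: 1.001
gripper_force: 0.0
```

Run:
```python
from h import *
arc(); s=telemetry.read_state(); grab('wrist'); arc()
f=grab('side'); knob(f,(545,-92))
f=grab('scene'); knob(f,(545,-92))
```

```text
TCP radius 95.2 arm-angle of TCP 76.9 yaw [-180.     0.  -132.3] F [0.3 0.9 0.3] T [ 0.15 -0.06  0.03] w 1.001 q7 135.9 p [546.4 -92.3 244.6] t 28.5
TCP radius 95.2 arm-angle of TCP 76.9 yaw [-180.     0.  -132.3] F [-0.2 -0.5 -0.1] T [ 0.15 -0.07 -0.02] w 0.999 q7 135.9 p [546.3 -92.3 244.6] t 28.55
knob 255 [544.8 -92.8] 18.9 z 277.1 R 94.3 ang 77.7
knob 143 [543.4 -91.1] 19.2 z 278.4 R 95.8 ang 78.8
```

Emit:
play_rows(motion=[0,0,0,0.0008,0.0005,0,0.6,0,0,0,0,0,0,0.3,0,0,0,0,0,0,0.3,0,0,0,0,0,0,0.3,0,0,0,0,0,0,0.3,0,0,0,0,0,0,0.3,0,0,0,0,0,0,0.3,0,0,0,0,0,0,0.3,0,0,0,0,0,0,0.3,0,0,0,0,0,0,0.3,0,0,0,0,0,0,0.3,0,0,0,0,0,0,0.3], squeeze=25)

```text
t: 29.85
position: [545.0, -92.1, 244.6]
eef_rot: [179.9, -0.0, -132.2]
force: [-4.0, 1.6, 2.3]
gripper_width: 0.394
gripper_force: 25.0
```

Run:
```python
from h import *
arc()
```

```text
TCP radius 95.1 arm-angle of TCP 77.8 yaw [ 179.9   -0.  -132.2] F [-4.   1.6  2.3] T [0.57 0.77 0.05] w 0.394 q7 136.2 p [545.  -92.1 244.6] t 29.85
```

Emit:
play_rows(motion=[0,0,8,0,0,0.00022,0.3,0,0,8,0,0,0.00022,0.3,0,0,8,0,0,0.00022,0.3,0,0,8,0,0,0.00022,0.3,0,0,8,0,0,0.00022,0.3,0,0,8,0,0,0.00022,0.3,0,0,8,0,0,0.00022,0.3,0,0,8,0,0,0.00022,0.3,0,0,8,0,0,0.00022,0.3,0,0,8,0,0,0.00022,0.3,0,0,8,0,0,0.00022,0.3,0,0,8,0,0,0.00022,0.3])

```text
t: 31.05
position: [544.9, -91.9, 241.9]
eef_rot: [-180.0, -0.1, 131.5]
force: [-3.4, 2.1, 3.2]
gripper_width: 0.391
gripper_force: 25.0
```

Run:
```python
from h import *
arc()
```

```text
TCP radius 95.2 arm-angle of TCP 77.8 yaw [-1.800e+02 -1.000e-01  1.315e+02] F [-3.4  2.1  3.2] T [0.48 0.82 0.1 ] w 0.391 q7 42.6 p [544.9 -91.9 241.9] t 31.05
```

Emit:
play_rows(motion=[0,0,8,0,0,0.00022,0.3,0,0,8,0,0,0.00022,0.3,0,0,8,0,0,0.00022,0.3,0,0,8,0,0,0.00022,0.3,0,0,8,0,0,0.00022,0.3,0,0,8,0,0,0.00022,0.3,0,0,8,0,0,0.00022,0.3,0,0,8,0,0,0.00022,0.3,0,0,8,0,0,0.00022,0.3,0,0,8,0,0,0.00022,0.3])

```text
t: 32.05
position: [544.9, -91.8, 239.8]
eef_rot: [-179.9, 0.0, 51.5]
force: [-3.4, 2.6, 3.6]
gripper_width: 0.393
gripper_force: 25.0
```

Run:
```python
from h import *
arc()
```

```text
TCP radius 95.4 arm-angle of TCP 77.8 yaw [-179.9    0.    51.5] F [-3.4  2.6  3.6] T [0.6  0.89 0.05] w 0.393 q7 -36.1 p [544.9 -91.8 239.8] t 32.05
```

Emit:
play_rows(motion=[0,0,8,0,0,0.00022,0.3,0,0,8,0,0,0.00022,0.3,0,0,8,0,0,0.00022,0.3,0,0,8,0,0,0.00022,0.3,0,0,8,0,0,0.00022,0.3,0,0,0,0,0,0,0.3])

```text
t: 32.65
position: [545.1, -91.8, 238.7]
eef_rot: [-180.0, 0.0, 11.8]
force: [-4.0, 2.8, 2.8]
gripper_width: 0.39
gripper_force: 25.0
```

Run:
```python
from h import *
arc()
```

```text
TCP radius 95.4 arm-angle of TCP 77.7 yaw [-180.     0.    11.8] F [-4.   2.8  2.8] T [ 0.75  0.84 -0.06] w 0.39 q7 -75.3 p [545.1 -91.8 238.7] t 32.65
```

Emit:
play_rows(motion=[0,0,4,0,0,0.00011,0.3,0,0,4,0,0,0.00011,0.3,0,0,4,0,0,0.00011,0.3,0,0,0,0,0,0,0.3])

```text
t: 33.05
position: [545.1, -91.9, 238.3]
eef_rot: [-180.0, 0.0, 0.0]
force: [-3.8, 2.2, 3.7]
gripper_width: 0.395
gripper_force: 25.0
```

Run:
```python
from h import *
arc()
```

```text
TCP radius 95.3 arm-angle of TCP 77.7 yaw [-180.    0.    0.] F [-3.8  2.2  3.7] T [ 0.86  0.93 -0.03] w 0.395 q7 -87.0 p [545.1 -91.9 238.3] t 33.05
```

Emit:
play_rows(motion=[0,0,4,0,0,0.00011,0.3,0,0,4,0,0,0.00011,0.3,0,0,0,0,0,0,0.3])

```text
t: 33.35
position: [545.2, -91.9, 238.1]
eef_rot: [-180.0, 0.0, -8.0]
force: [-3.0, 3.3, 4.2]
gripper_width: 0.389
gripper_force: 25.0
```

Run:
```python
from h import *
arc()
```

```text
TCP radius 95.3 arm-angle of TCP 77.6 yaw [-180.    0.   -8.] F [-3.   3.3  4.2] T [ 0.9   0.86 -0.05] w 0.389 q7 -94.9 p [545.2 -91.9 238.1] t 33.35
```

Emit:
play_rows(motion=[0,0,4,0,0,0.00011,0.3,0,0,4,0,0,0.00011,0.3,0,0,0,0,0,0,0.3])

```text
t: 33.65
position: [545.2, -91.9, 237.9]
eef_rot: [-180.0, 0.0, -16.0]
force: [-4.2, 3.5, 3.8]
gripper_width: 0.393
gripper_force: 25.0
```

Run:
```python
from h import *
arc()
```

```text
TCP radius 95.3 arm-angle of TCP 77.6 yaw [-180.    0.  -16.] F [-4.2  3.5  3.8] T [ 0.87  0.94 -0.03] w 0.393 q7 -102.8 p [545.2 -91.9 237.9] t 33.65
```

Emit:
play_rows(motion=[0,0,4,0,0,0.00011,0.3,0,0,4,0,0,0.00011,0.3,0,0,0,0,0,0,0.3])

```text
t: 33.95
position: [545.2, -91.9, 237.7]
eef_rot: [-180.0, 0.0, -23.9]
force: [-4.0, 2.6, 3.7]
gripper_width: 0.393
gripper_force: 25.0
```

Run:
```python
from h import *
arc()
```

```text
TCP radius 95.3 arm-angle of TCP 77.6 yaw [-180.     0.   -23.9] F [-4.   2.6  3.7] T [0.9  0.88 0.24] w 0.393 q7 -110.7 p [545.2 -91.9 237.7] t 33.95
```

Emit:
play_rows(motion=[0,0,4,0,0,0.00011,0.3,0,0,4,0,0,0.00011,0.3,0,0,0,0,0,0,0.3])

```text
t: 34.25
position: [546.6, -93.1, 237.7]
eef_rot: [-180.0, -0.2, -32.0]
force: [1.3, 1.1, 2.2]
gripper_width: 0.396
gripper_force: 25.0
```

Run:
```python
from h import *
arc()
```

```text
TCP radius 94.5 arm-angle of TCP 76.6 yaw [-180.    -0.2  -32. ] F [1.3 1.1 2.2] T [ 0.22 -0.35  0.22] w 0.396 q7 -118.6 p [546.6 -93.1 237.7] t 34.25
```

Torque went from about 0 to 0.24 N m between yaw -16 and -24, then the grip slipped, so the screw has seated. I'll re-centre, regrip harder and confirm the seat before backing off.

Emit:
play_rows(motion=[0,0,0,0,0,0,0.6,0,0,0,0,0,0,0.6,0,0,0,-0.0012,0,0,0.6,0,0,0,0,0,0,0.3,0,0,0,0,0,0,0.3,0,0,0,0,0,0,0.3,0,0,0,0,0,0,0.3,0,0,0,0,0,0,0.3,0,0,0,0,0,0,0.3,0,0,0,0,0,0,0.3,0,0,0,0,0,0,0.3], squeeze=45)

```text
t: 35.35
position: [544.4, -91.7, 237.4]
eef_rot: [-180.0, -0.0, -32.2]
force: [0.2, 1.0, 0.3]
gripper_width: 0.388
gripper_force: 45.0
```

Run:
```python
from h import *
arc()
```

```text
TCP radius 95.3 arm-angle of TCP 78.1 yaw [-180.    -0.   -32.2] F [0.2 1.  0.3] T [ 0.19 -0.06  0.03] w 0.388 q7 -118.9 p [544.4 -91.7 237.4] t 35.35
```

Emit:
play_rows(motion=[0,0,1.5,0,0,0,0.3,0,0,1.5,0,0,0,0.3,0,0,0,0,0,0,0.3])

```text
t: 35.65
position: [544.4, -91.7, 237.4]
eef_rot: [180.0, -0.0, -35.2]
force: [0.8, 0.4, -0.9]
gripper_width: 0.389
gripper_force: 45.0
```

Run:
```python
from h import *
arc()
```

```text
TCP radius 95.4 arm-angle of TCP 78.1 yaw [180.   -0.  -35.2] F [ 0.8  0.4 -0.9] T [ 0.06 -0.14  0.82] w 0.389 q7 -121.8 p [544.4 -91.7 237.4] t 35.65
```

The torque rose to 0.82 N m within 3° with no further travel, so it is hard-seated. The TCP is 0.8 mm back from where it stood under load, so I'll restore a light push towards the stop and start backing off, watching the torque release.

Emit:
play_rows(motion=[0,0,-1.5,0.0018,-0.0008,0,0.3,0,0,0,0,0,0,0.3,0,0,0,0,0,0,0.3])

```text
t: 35.95
position: [544.7, -91.7, 237.3]
eef_rot: [179.9, 0.2, -33.6]
force: [-4.3, 1.8, 2.8]
gripper_width: 0.388
gripper_force: 45.0
```

Run:
```python
from h import *
arc()
```

```text
TCP radius 95.3 arm-angle of TCP 78.0 yaw [179.9   0.2 -33.6] F [-4.3  1.8  2.8] T [0.38 1.09 0.46] w 0.388 q7 -120.4 p [544.7 -91.7 237.3] t 35.95
```

Emit:
play_rows(motion=[0,0,-1.5,0,0,0,0.3,0,0,0,0,0,0,0.3])

```text
t: 36.15
position: [544.6, -91.8, 237.3]
eef_rot: [179.9, 0.2, -32.2]
force: [-5.0, 1.1, 3.0]
gripper_width: 0.389
gripper_force: 45.0
```

Run:
```python
from h import *
arc()
```

```text
TCP radius 95.3 arm-angle of TCP 78.0 yaw [179.9   0.2 -32.2] F [-5.   1.1  3. ] T [0.41 1.11 0.09] w 0.389 q7 -118.9 p [544.6 -91.8 237.3] t 36.15
```

The torque tracked elastically back to about 0 at yaw -32.2, so nothing slipped and the knob is at its seat angle there. Now I'll back off 90° anticlockwise, rising 2.5 mm.

Emit:
play_rows(motion=[0,0,-8.2,0,0,-0.00023,0.3,0,0,-8.2,0,0,-0.00023,0.3,0,0,-8.2,0,0,-0.00023,0.3,0,0,-8.2,0,0,-0.00023,0.3,0,0,-8.2,0,0,-0.00023,0.3,0,0,-8.2,0,0,-0.00023,0.3,0,0,-8.2,0,0,-0.00023,0.3,0,0,-8.2,0,0,-0.00023,0.3,0,0,-8.2,0,0,-0.00023,0.3,0,0,-8.2,0,0,-0.00023,0.3,0,0,-8.2,0,0,-0.0002,0.3,0,0,0,0,0,0,0.3])

```text
t: 37.35
position: [544.9, -92.3, 239.8]
eef_rot: [-179.8, 0.1, 58.0]
force: [-5.6, 1.5, 2.6]
gripper_width: 0.387
gripper_force: 45.0
```

Run:
```python
from h import *
arc(); f=grab('side'); knob(f,(545,-92),272); lid(f,192,near=(545,-93),R=90); save(f,'s3',(200,200,400,350),4)
arc()
```

```text
TCP radius 94.9 arm-angle of TCP 77.8 yaw [-1.798e+02  1.000e-01  5.800e+01] F [-5.6  1.5  2.6] T [0.23 1.15 0.03] w 0.387 q7 -29.8 p [544.9 -92.3 239.8] t 37.35
knob 277 [543.8 -94.6] 29.5 z 272.8 R 92.3 ang 78.1
lid side [563.2 -96.3] [130.   23.1] xang -12.26 z 191.9 [310 253  18  53 544]
TCP radius 94.9 arm-angle of TCP 77.8 yaw [-1.798e+02  1.000e-01  5.780e+01] F [-5.1  1.1  2.8] T [0.23 1.09 0.02] w 0.385 q7 -30.0 p [544.9 -92.3 239.8] t 37.4
```

View pics/s3.png

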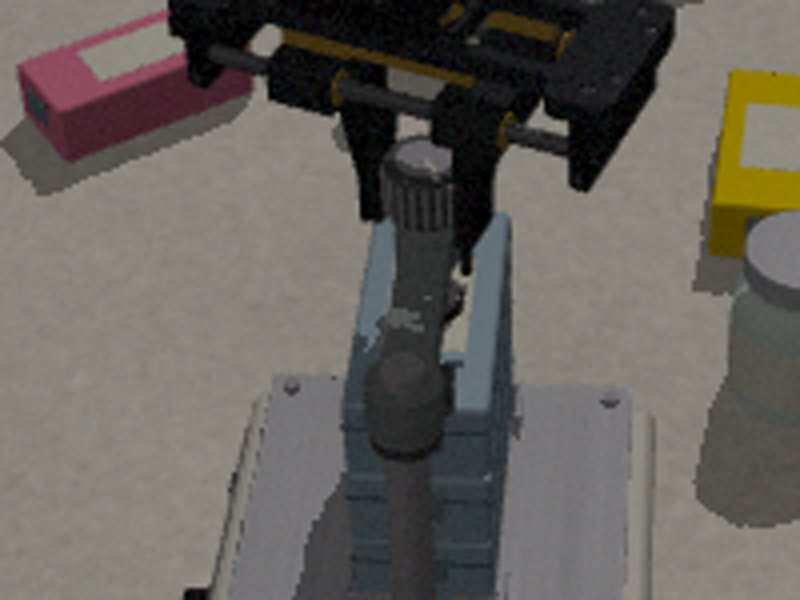

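The crop shows the arm over the stack on its stop, the knob in the fingers at (420,180) and the three cases still flush at about (430,450). The knob top reads 272.8 mm (272.5 expected), and the lid edge hasn't moved. Handing in.

```bash
python3 -c "
from plant import order; print(order.hand_in())"
```

```text
the job is handed in; nothing more can be done
None
```

The job is handed in: three cases stacked square, the clamp arm on its stop, the screw seated then backed off a quarter turn (90°), and the gripper still holding the knob for you to flip the lock lever; the bottle, jar and tube rack were not touched.

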